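# Push the butter square into the portioning guide

### The arm

A 6-joint arm with a two-finger parallel gripper is mounted at the origin on a cart in front of the work surface, level with it; the furniture and walls round the work are solid. World frame = base frame: x ahead of the robot, y to its left, z up, the work surface at z = 0. Lengths are in m, angles in rad, forces in N, time in s.
With the tool pointing down it reaches from about 0.425 to 0.95 m from the base axis. Payload 3.5 kg.
Tool frame: the origin (TCP) lies on the centre line of the jaws, within the pads' length; the fingertips stand 8 mm ahead of it and the grasp point (between the pads) lies 11 mm behind it; z points along the fingers, y is the line along which they close (so a half turn about z gives the same grasp; the last joint's range is limited). The gripper opens to 85 mm and grips with 20 to 120 N. Pads are 22 mm wide; open, the fingers measure 114 mm over their backs; the gripper's body (76 mm by 85 mm) begins 54 mm behind the grasp point. The pads swing forward as they close: fully open they stand 13 mm farther back than shut.
Start: joints at [-1.459, 0.286, 1.577, -0, 1.279, -0.15], TCP at [0.175, -0.652, 0.239] pointing down, gripper open.
Joint ranges: [-2.77, 2.77], [-0.9, 2.22], [0.21, 2.48], [-1.53, 4.67], [0.24, 2.81], [-2.84, 2.84]. Speed limits (rad/s): [2.79, 2.79, 3.14, 3.14, 3.14, 3.14].

### API

Orientations are given as a unit quaternion [x, y, z, w].
In Python, from plant import ctrl gives the robot as it stands. The module is installed in compiled form; this text tells all that it offers.
- The arm moves only by the tool send_rows, never from a script. Its argument "steps" is a list of rows, each a list of 5 numbers: the shift along the tool's x, y, z in m, then the turn about the tool's z in degrees, then the opening, from -1 (shut) to 1 (fully open). A call has 1 to 12 rows; each row is the pose to reach, as a shift and turn from the pose commanded when the call began, along the tool's axes at that moment; what a row does not reach only later rows make up. A row lasts 1/10 s, in which the tool goes at most 50 mm and 8.59 degrees, less where a joint would pass 70% of its speed; a pose out of reach is approached as far as the arm can. A call with a gripper value outside its range is refused whole. The fingers move at their own pace and stop on an object; "squeeze" is the grip in N (left out, the last holds). Time passes only in rows, so rows that repeat a pose let the fingers close. It gives the time, the measured TCP pose, the force, the opening and the grip force at its end, in the units of the state.
- ctrl.get_state(): the state, without advancing time (a new reading comes with each control period).
- ctrl.read_camera(name): name is "scene" or "top" or "wrist"; returns the picture (384x512x3 uint8, red, green, blue); there is no depth.
- ctrl.calibration(name): a dict with "intrinsics" (3x3 intrinsics, pixels), "k1" (the pictures are not rectified: a ray, as slopes to the right and down, at radius r is drawn at 1 + k1 r^2 times it, then the intrinsics apply), "extrinsics" (4x4, takes a point from world to camera coordinates); the wrist camera has in their place "tool_from_camera" (4x4, takes a point from camera to tool coordinates, whose origin is the TCP and whose axes are the flange's). Camera axes: x right, y up, looking along -z (the intrinsics and any distortion apply to the point x, -y, -z); pixel columns grow to the right and rows downward; lengths in m; the calibration is good to about 2 mm. A picture is of the moment at which its call begins: read the wrist's pose just before it. calibration takes no time and is no camera call.
- ctrl.sign_off(): hands the job in; it is judged then, once.
The state is a dict: "time": time; "qpos": joint angles; "dq": joint speeds; "joint_efforts": joint torques, N m; "eef_pos": TCP position; "tcp_rot": TCP orientation; "contact_force": force on the tool from outside, world axes, zero at the start; "wrist_torque": the same for the moment, N m; "opening": opening from 0.0 (shut) to 1.0 (fully open); "finger_force": force on a finger pad.
Only numpy, scipy, OpenCV 4.12 (cv2) and the standard library are available. Lean on these libraries where they do the work, as an engineer would, in place of code of your own. Each camera call takes 0.05 s, during which the arm holds its last target. There are 200 camera calls.

### The job

Push the wrapped butter block that lies in front of the wooden L-shaped portioning guide along the table into the guide, until its long side is flush against the long fence. Then push the guide's sliding stop along that fence until the butter is snug, without a gap, between the short fence and the stop. Only push with the fingers, gently: do not take hold of the butter or the stop, do not lift or tip the butter, leave the other things where they are, and finish clear of everything.

Things in the scene. Friction and masses are not known exactly. Their poses are not given: they have to be found in the camera images.
- guide: Wooden L-shaped guide, fixed on the table, turned 0.25 to 0.6 rad clockwise. Origin: inside corner of the L, at table level; +x points through the long fence, away from the butter. Both fences 16 mm thick, 24 mm high. Long fence (three dark marks): x 0 to 16, y +16 to -240 mm. Short fence: y 0 to +16, x 0 to -75 mm. Butter belongs at x < 0, y < 0 on the table, its centre at x -37, y -51 mm.
- butter: Loose rigid butter block in white and green paper, 73 (its x) by 102 (its y) by 37 mm high, about 0.25 kg; origin: centre of its underside. Its y side goes along the long fence. It starts in front of the guide, centre 137 to 160 mm short of the long fence, turned up to 0.4 rad from the guide; pushed straight and squared it enters between short fence and stop.
- stop (a joint): The guide's sliding stop: travel in m along the long fence towards the short fence (guide +y). Its inner face is at guide y = -0.19 + value; starts at 0 to 0.015, end of travel 0.12, snug against seated butter at about 0.088. About 1 N of friction; it stays where it is left.
- stop_face (a point): Foot of the stop's inner face where it meets the long fence, at table level; axes parallel to the guide's. The stop is a wooden jaw 14 mm thick (y 0 to -14 mm), 65 mm long (x 0 to -65 mm), top 36 mm above the table, with a saddle over the fence (x -3 to +23, y 0 to -30 mm). Push its outer face (y = -14 mm) towards +y.
- small_jar: Bystander near the left front edge of the table: glass jar with red icing, 72 mm across, 76 mm high; origin at the centre of its underside.
- measuring_cup: Bystander at the left front edge: metal measuring cup with a side handle, 84 x 107 x 81 mm high; origin on its underside.
- cutter_0: Bystander near the front edge, right of the butter: fluted tin ring, 75 mm across, 26 mm high; origin at the centre of its underside.
- timer: Bystander near the left front edge: round red kitchen timer, 65 mm across, 44 mm high; origin at the centre of its underside.
- cutter_1: Bystander behind the guide, beside the tray of tarts: smooth tin ring, 60 mm across, 34 mm high; origin at the centre of its underside.

How it is judged:
By the outcome, as a careful person would: the job done as asked, in the order asked, and still so for the second after the job is handed in, with the robot touching nothing.
It also fails if it takes over 51 s, if anything falls off the work surface, if the arm or the gripper's body presses on something with over 40 N, if the wrist force passes 120 N, or if a joint passes its speed limit or range.

## Working session

There is one attempt and no reset: what is moved stays moved. The work goes in short steps, Python scripts to look and compute and a tool call to move; the robot and the scene stay as the last step left them, time stands still between calls to the robot, and variables do not carry over. Pictures are saved under pics/ and viewed, at most 10 in all, crops included, and the job is handed in when it is done.

Besides the shell and the picture viewer there is one more tool, called after ">>>" as name(argument=value, ...) on one line, values as JSON. send_rows: Moves the arm, as the interface text tells. Its arguments: {"type":"object","properties":{"steps":{"type":"array","items":{"type":"array","items":{"type":"number"}}},"squeeze":{"type":"number"}},"required":["steps"]}

```bash
mkdir -p pics; cat > h.py <<'E'
import numpy as np, cv2
from plant import ctrl
from scipy.spatial.transform import Rotation as R
def ray(name,u,v):
    c=ctrl.calibration(name);K=np.array(c['intrinsics']);k=c['k1']
    d=np.array([(u-K[0,2])/K[0,0],(v-K[1,2])/K[1,1]]);s=d.copy()
    for _ in range(20): s=d/(1+k*(s@s))
    p=np.array([s[0],-s[1],-1.])
    if name=='wrist':
        st=ctrl.get_state();T=np.eye(4);T[:3,:3]=R.from_quat(st['tcp_rot']).as_matrix();T[:3,3]=st['eef_pos']
        M=T@np.array(c['tool_from_camera'])
    else: M=np.linalg.inv(np.array(c['extrinsics']))
    return M[:3,3],M[:3,:3]@p
def at(name,u,v,z):
    o,d=ray(name,u,v);return o+d*(z-o[2])/d[2]
def proj(name,P):
    c=ctrl.calibration(name);K=np.array(c['intrinsics']);M=np.array(c['extrinsics'])
    p=M[:3,:3]@P+M[:3,3];s=np.array([p[0],-p[1]])/-p[2];s=s*(1+c['k1']*(s@s))
    return K[0,0]*s[0]+K[0,2],K[1,1]*s[1]+K[1,2]
def snap(name,f):
    im=ctrl.read_camera(name);cv2.imwrite('pics/'+f,im[:,:,::-1]);return im
E
python3 - <<'E'
from h import *
for n in('top','scene'):
    im=snap(n,n+'0.png')
    cv2.imwrite(f'pics/{n}0b.png',cv2.resize(im[:,:,::-1],(800,600),interpolation=cv2.INTER_CUBIC))
s=ctrl.get_state();print(s)
c=ctrl.calibration('top');print(c)
print(ctrl.calibration('wrist'))
E
```

```text
{'time': 0.1, 'qpos': array([-1.45901772e+00,  2.87106819e-01,  1.57805694e+00, -2.81620121e-05,
        1.27859548e+00, -1.50013012e-01]), 'dq': array([ 0.00051644, -0.00010558, -0.00422361,  0.00036293,  0.00096166,
       -0.00056126]), 'joint_efforts': array([ 5.76015900e-04, -4.07296228e+01, -2.93701333e+01, -1.83313859e-04,
        3.38222126e-03,  1.63901643e-05]), 'eef_pos': array([ 0.17464527, -0.65140726,  0.23805139]), 'tcp_rot': array([ 9.91444255e-01,  1.30526299e-01,  7.23094659e-06, -1.08335026e-03]), 'contact_force': array([ 0.27617432, -0.106701  , -0.92146853]), 'wrist_torque': array([-0.0396796 , -0.04934764,  0.03497384]), 'finger_force': 0.0, 'opening': 1.0004867784418026}
{'intrinsics': array([[350.79992592,   0.        , 258.61118008],
       [  0.        , 350.79992592, 190.13183019],
       [  0.        ,   0.        ,   1.        ]]), 'k1': -0.06973721877727775, 'extrinsics': array([[-0.01312656, -0.99989971, -0.00531682, -0.05487483],
       [ 0.98306519, -0.0138772 ,  0.18273003, -0.56973164],
       [-0.18278549, -0.00282817,  0.98314875, -1.1079749 ],
       [ 0.        ,  0.        ,  0.        ,  1.        ]])}
{'intrinsics': array([[310.32984172,   0.        , 259.57961219],
       [  0.        , 310.32984172, 192.39539836],
       [  0.        ,   0.        ,   1.        ]]), 'k1': -0.0847436308746164, 'tool_from_camera': array([[-1.10718050e-03,  9.53300522e-01,  3.02021339e-01,
         7.75083034e-02],
       [ 9.99999365e-01,  9.91514585e-04,  5.36281382e-04,
         4.06676315e-04],
       [ 2.11778758e-04,  3.02021741e-01, -9.53301014e-01,
        -1.35268573e-01],
       [ 0.00000000e+00,  0.00000000e+00,  0.00000000e+00,
         1.00000000e+00]])}
```

View pics/top0b.png

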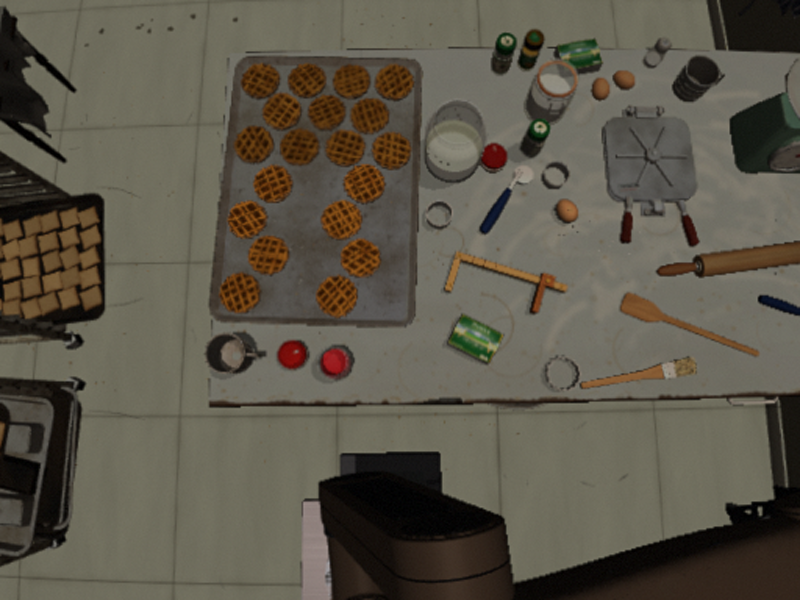

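The top view shows the guide at about (445-565, 250-310) and the butter at (475, 338) in the 800x600 picture. I'll take a magnified crop next.

```bash
python3 - <<'E'
import cv2
im=cv2.imread('pics/top0.png')[155:250,270:396]
cv2.imwrite('pics/crop.png',cv2.resize(im,None,fx=6,fy=6,interpolation=cv2.INTER_CUBIC))
E
```

```text
(no output)
```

View pics/crop.png

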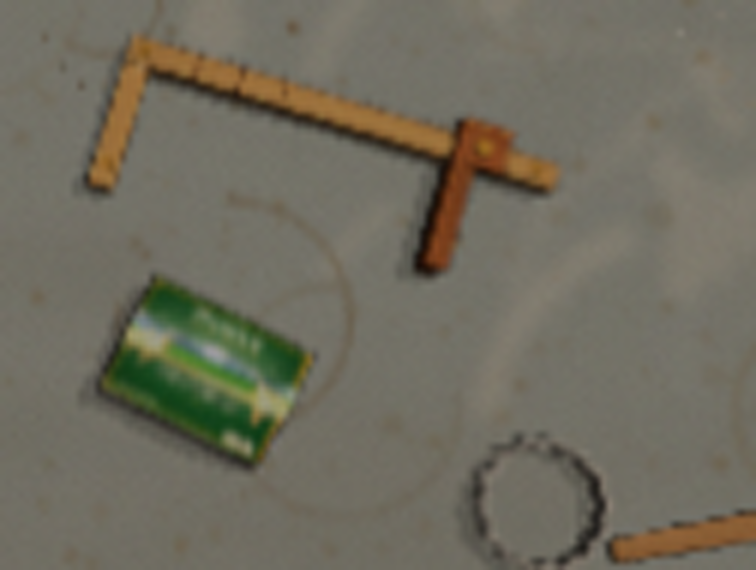

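The crop shows these pixels:
- Guide outer corner at (135,38).
- Fence far end at (560,165) and (552,190).
- Short fence end at (88,178) and (113,190).
- Butter top corners at (155,278), (312,355), (255,465) and (102,385).
- Stop jaw front at (417,265) and (447,270).

```bash
python3 - <<'E'
from h import *
from scipy.optimize import least_squares
f=lambda p,z:at('top',270+(p[0]+.5)/6-.5,155+(p[1]+.5)/6-.5,z)[:2]
L=[((16,16),(135,38)),((16,-240),(560,165)),((0,-240),(552,190)),((-75,16),(88,178)),((-75,0),(113,190)),((0,0),(146,70))]
W=np.array([f(p,.024) for _,p in L]);G=np.array([g for g,_ in L])/1000
def fit(G,W,t0):
    M=lambda v:G@np.array([[np.cos(v[2]),np.sin(v[2])],[-np.sin(v[2]),np.cos(v[2])]])+v[:2]
    r=least_squares(lambda v:(M(v)-W).ravel(),[W[0,0],W[0,1],t0]);return r.x,np.round(1e3*(M(r.x)-W),1).tolist()
g,e=fit(G,W,-.3);print('guide',g,e)
# corners butter: back-left(+x,+y), back-right(+x,-y), front-right, front-left
B=np.array([[36.5,51],[36.5,-51],[-36.5,-51],[-36.5,51]])/1e3
b,e=fit(B,np.array([f(p,.037) for p in((155,278),(312,355),(255,465),(102,385))]),-.4);print('butter',b,e)
c,s=np.cos(g[2]),np.sin(g[2]);tog=lambda p:np.array([[c,s],[-s,c]])@(np.array(p)-g[:2])
print('butter in guide',tog(b[:2]),b[2]-g[2])
for p in((417,265),(447,270),(457,125),(513,135)):print('stop',tog(f(p,.036)))
print('cutter',tog(f((540,505),.026)),f((540,505),.026))
st=ctrl.get_state();Rm=R.from_quat(st['tcp_rot']).as_matrix();print(Rm, tog(st['eef_pos'][:2]))
E
```

```text
guide [ 0.65705442 -0.1871792  -0.31781119] [[2.3, 2.2], [0.1, -0.5], [-0.7, -1.1], [-2.5, 1.4], [-0.4, 0.2], [1.1, -2.3]]
butter [ 0.4815349  -0.21131213 -0.49245255] [[4.3, 1.2], [0.4, -3.2], [-3.9, -2.6], [-0.8, 4.6]]
butter in guide [-0.15918854 -0.07777216] -0.17464135853467133
stop [-0.06718084 -0.17413845]
stop [-0.06488344 -0.19095553]
stop [ 0.01706858 -0.17505831]
stop [ 0.02104204 -0.20697546]
cutter [-0.17432062 -0.2764728 ] [ 0.40506902 -0.39533358]
[[ 9.65925770e-01  2.58819115e-01 -2.68473240e-04]
 [ 2.58819083e-01 -9.65923423e-01  2.15005045e-03]
 [ 2.97149562e-04 -2.14627513e-03 -9.99997653e-01]] [-0.31318516 -0.59172742]
```

>>> send_rows(steps=[[0.03, -0.033, 0.01, 3, 0.2], [0.06, -0.067, 0.02, 6, 0.2], [0.09, -0.1, 0.03, 9, 0.2], [0.12, -0.135, 0.04, 12, 0.2], [0.15, -0.17, 0.05, 15, 0.2], [0.18, -0.205, 0.06, 18, 0.2], [0.21, -0.24, 0.07, 21, 0.2], [0.24, -0.275, 0.08, 24, 0.2], [0.275, -0.31, 0.09, 27, 0.2], [0.31, -0.35, 0.1, 30, 0.2], [0.343, -0.39, 0.11, 33.2, 0.2], [0.343, -0.39, 0.11, 33.2, 0.2]])

```text
time: 1.3
eef_pos: [0.405, -0.1815, 0.1274]
tcp_rot: [0.988, -0.156, -0.002, -0.002]
contact_force: [-0.0, 0.5, 0.4]
opening: 0.604
finger_force: 0.0
```

```bash
cat >> h.py <<'E'
g=np.array([.65705,-.18718,-.3178])
def tog(p):
    c,s=np.cos(g[2]),np.sin(g[2]);return np.array([[c,s],[-s,c]])@(np.array(p)[:2]-g[:2])
def rep():
    s=ctrl.get_state();x=R.from_quat(s['tcp_rot']).as_matrix()[:,0]
    print('t',s['time'],'tcp guide',tog(s['eef_pos']).round(4),'z',s['eef_pos'][2].round(4),'yawerr deg',np.degrees(np.arctan2(x[1],x[0])-g[2]).round(2),'F',s['contact_force'].round(1),'open',round(s['opening'],2))
E
python3 - <<'E'
from h import *
rep();im=snap('wrist','w1.png')
E
```

```text
t 1.3 tcp guide [-0.2412 -0.0734] z 0.1274 yawerr deg 0.28 F [-0.   0.5  0.4] open 0.6
```

View pics/w1.png

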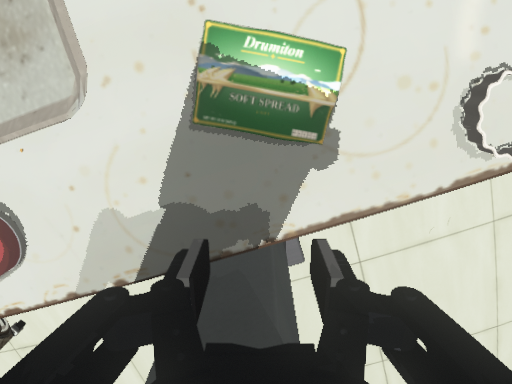

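The wrist view shows the butter's top corners at (207,20), (346,47), (323,143) and (193,123), with the fingers just short of its near face.

```bash
python3 - <<'E'
from h import *
P=np.array([tog(at('wrist',u,v,.037)) for u,v in((207,20),(346,47),(323,143),(193,123))])
print(P.round(4),P.mean(0),np.linalg.norm(P-np.roll(P,1,0),axis=1))
d=(P[0]+P[3]-P[1]-P[2]);print('rot',np.arctan2(-d[0],d[1]))
print('table edge',at('wrist',265,242,0))
E
```

```text
[[-0.1145 -0.0391]
 [-0.1309 -0.1329]
 [-0.1968 -0.1208]
 [-0.1828 -0.0265]] [-0.15625696 -0.07981517] [0.06941798 0.09527192 0.06705593 0.0953272 ]
rot -0.16015856491865876
table edge [ 0.35118334 -0.17062347  0.        ]
```

>>> send_rows(steps=[[0, 0.006, 0.03, 0.3, 0.2], [0, 0.006, 0.06, 0.3, 0.2], [0, 0.006, 0.085, 0.3, 0.2], [0, 0.006, 0.1, 0.3, 0.2], [0, 0.006, 0.107, 0.3, 0.2], [0, 0.006, 0.107, 0.3, 0.2], [0, 0.006, 0.107, 0.3, 0.2]])

```text
time: 2.05
eef_pos: [0.4037, -0.1932, 0.0231]
tcp_rot: [0.987, -0.161, 0.001, 0.0]
contact_force: [0.1, 0.4, 1.0]
opening: 0.601
finger_force: 0.0
```

```bash
python3 -c "
from h import *
rep()"
```

```text
t 2.05 tcp guide [-0.2388 -0.0849] z 0.0231 yawerr deg -0.33 F [0.1 0.4 1. ] open 0.6
```

>>> send_rows(steps=[[0.01, -0.002, 0.002, -0.3, 0.2], [0.018, -0.003, 0.003, -0.3, 0.2], [0.024, -0.003, 0.003, -0.3, 0.2], [0.03, -0.003, 0.003, -0.3, 0.2], [0.036, -0.003, 0.003, -0.3, 0.2], [0.042, -0.003, 0.003, -0.3, 0.2], [0.048, -0.003, 0.003, -0.3, 0.2], [0.054, -0.003, 0.003, -0.3, 0.2], [0.06, -0.003, 0.003, -0.3, 0.2], [0.066, -0.003, 0.003, -0.3, 0.2], [0.072, -0.003, 0.003, -0.3, 0.2], [0.078, -0.003, 0.003, -0.3, 0.2]])

```text
time: 3.25
eef_pos: [0.4787, -0.2142, 0.0192]
tcp_rot: [0.987, -0.158, 0.0, -0.0]
contact_force: [-1.3, 0.9, -0.5]
opening: 0.605
finger_force: 0.8
```

```bash
python3 - <<'E'
from h import *
rep();im=snap('wrist','w2.png')
E
```

```text
t 3.25 tcp guide [-0.161  -0.0814] z 0.0192 yawerr deg 0.0 F [-1.3  0.9 -0.5] open 0.61
```

View pics/w2.png

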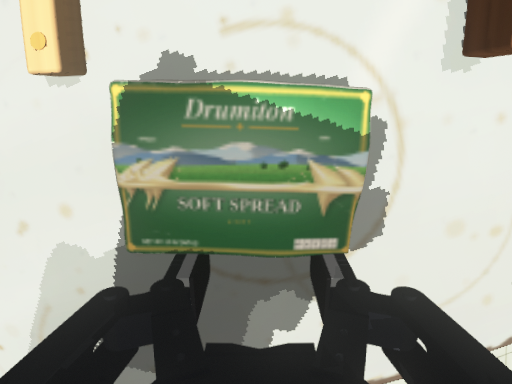

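The butter is squared on both fingers, centred at about (242,165), and it heads cleanly between the short fence (55,35) and the stop (490,30). I'll carry on pushing.

>>> send_rows(steps=[[0.006, 0, 0, 0, 0.2], [0.012, 0, 0, 0, 0.2], [0.018, 0, 0, 0, 0.2], [0.024, 0, 0, 0, 0.2], [0.03, 0, 0, 0, 0.2], [0.036, 0, 0, 0, 0.2], [0.042, 0, 0, 0, 0.2], [0.048, 0, 0, 0, 0.2], [0.054, 0, 0, 0, 0.2], [0.06, 0, 0, 0, 0.2], [0.064, 0, 0, 0, 0.2], [0.066, 0, 0, 0, 0.2]])

```text
time: 4.5
eef_pos: [0.5413, -0.2349, 0.0193]
tcp_rot: [0.987, -0.158, 0.0, 0.0]
contact_force: [-2.0, 0.5, 2.6]
opening: 0.6
finger_force: 1.4
```

```bash
python3 - <<'E'
from h import *
rep();im=snap('wrist','w3.png')
E
```

```text
t 4.5 tcp guide [-0.095  -0.0815] z 0.0193 yawerr deg 0.01 F [-2.   0.5  2.6] open 0.6
```

View pics/w3.png

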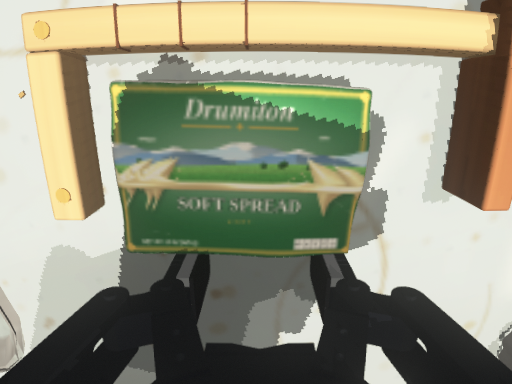

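The gap to the fence is still small. The fence's inner top edge runs (86,52) to (460,50), and the butter's back edge runs (111,82) to (371,91).

```bash
python3 - <<'E'
from h import *
for n,z,pts in(('fence in',.024,[(90,52),(250,54),(440,51)]),('butter',.037,[(111,82),(371,91),(349,250),(128,252)]),('stop',.036,[(443,190),(484,208),(512,209)]),('short',.024,[(85,217),(79,60),(52,217)]),('fence out',.024,[(24,14),(496,13)])):
    print(n,[tog(at('wrist',*p,z)).round(4).tolist() for p in pts])
E
```

```text
fence in [[0.0007, -0.0134], [-0.0016, -0.078], [0.0012, -0.1547]]
butter [[-0.0119, -0.027], [-0.0155, -0.1227], [-0.0804, -0.1199], [-0.0815, -0.0248]]
stop [[-0.0539, -0.1575], [-0.0619, -0.178], [-0.0625, -0.1919]]
short [[-0.0707, -0.0001], [-0.0021, -0.0083], [-0.0708, 0.0166]]
fence out [[0.0174, 0.0139], [0.0176, -0.1777]]
```

>>> send_rows(steps=[[0.003, 0, 0, 0, 0.2], [0.005, 0, 0, 0, 0.2], [0.007, 0, 0, 0, 0.2], [0.009, 0, 0, 0, 0.2], [0.01, 0, 0, 0, 0.2], [0.01, 0, 0, 0, 0.2]])

```text
time: 5.15
eef_pos: [0.5506, -0.238, 0.0193]
tcp_rot: [0.987, -0.158, 0.0, 0.0]
contact_force: [-0.6, 0.9, -0.5]
opening: 0.601
finger_force: 0.5
```

>>> send_rows(steps=[[0.001, 0, 0, 0, 0.2], [0.001, 0, 0, 0, 0.2]])

```text
time: 5.35
eef_pos: [0.5514, -0.2382, 0.0193]
tcp_rot: [0.987, -0.158, 0.0, 0.0]
contact_force: [-1.5, 1.5, 0.9]
opening: 0.601
finger_force: 0.7
```

>>> send_rows(steps=[[0.001, 0, 0, 0, 0.2], [0.001, 0, 0, 0, 0.2]])

```text
time: 5.55
eef_pos: [0.5524, -0.2385, 0.0193]
tcp_rot: [0.987, -0.158, 0.0, 0.0]
contact_force: [-1.2, 0.6, 0.0]
opening: 0.599
finger_force: 0.7
```

>>> send_rows(steps=[[0.001, 0, 0, 0, 0.2], [0.001, 0, 0, 0, 0.2]])

```text
time: 5.75
eef_pos: [0.5534, -0.2389, 0.0193]
tcp_rot: [0.987, -0.158, 0.0, 0.0]
contact_force: [-0.3, 1.4, 0.4]
opening: 0.599
finger_force: 0.6
```

>>> send_rows(steps=[[0.001, 0, 0, 0, 0.2], [0.001, 0, 0, 0, 0.2]])

```text
time: 5.95
eef_pos: [0.5541, -0.2391, 0.0193]
tcp_rot: [0.987, -0.158, -0.0, -0.0]
contact_force: [-1.6, 0.9, 1.1]
opening: 0.599
finger_force: 1.2
```

```bash
python3 - <<'E'
from h import *
rep();im=snap('wrist','w4.png')
E
```

```text
t 5.95 tcp guide [-0.0816 -0.0815] z 0.0193 yawerr deg 0.02 F [-1.6  0.9  1.1] open 0.6
```

View pics/w4.png

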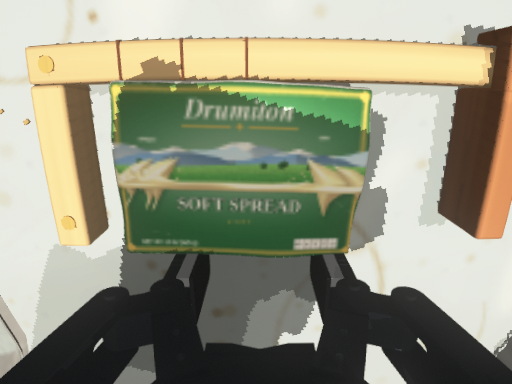

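The butter's back edge (row 82-90) is now almost at the fence's inner edge (row 82). I'll creep on until the force rises.

>>> send_rows(steps=[[0.001, 0, 0, 0, 0.2], [0.001, 0, 0, 0, 0.2]])

```text
time: 6.2
eef_pos: [0.5541, -0.2391, 0.0193]
tcp_rot: [0.987, -0.158, -0.002, -0.0]
contact_force: [-4.8, 0.9, 2.7]
opening: 0.602
finger_force: 2.9
```

>>> send_rows(steps=[[0.001, 0, 0, 0, 0.2], [0.001, 0, 0, 0, 0.2]])

```text
time: 6.4
eef_pos: [0.5542, -0.2391, 0.0193]
tcp_rot: [0.987, -0.158, -0.003, -0.001]
contact_force: [-8.7, 2.1, 5.8]
opening: 0.603
finger_force: 4.4
```

>>> send_rows(steps=[[0.001, 0, 0, 0, 0.2], [0.001, 0, 0, 0, 0.2]])

```text
time: 6.6
eef_pos: [0.5543, -0.2391, 0.0193]
tcp_rot: [0.987, -0.158, -0.004, -0.001]
contact_force: [-9.9, 2.8, 8.3]
opening: 0.597
finger_force: 5.8
```

The force has risen to about 10 N without further travel, so the butter is seated. I'll back off, rise, shut the fingers and go round to the outer side of the stop.

>>> send_rows(steps=[[-0.015, 0, 0, 0, 0.2], [-0.035, 0, 0, 0, 0.2], [-0.045, 0, -0.01, 0, 0.2], [-0.045, 0, -0.04, 0, -1], [-0.045, 0, -0.07, 0, -1], [-0.03, 0.02, -0.09, 0, -1], [-0.01, 0.06, -0.1, 0, -1], [0.01, 0.1, -0.1, 0, -1], [0.03, 0.13, -0.1, 0, -1], [0.048, 0.144, -0.1, 0, -1], [0.048, 0.144, -0.1, 0, -1], [0.048, 0.144, -0.1, 0, -1]])

```text
time: 7.8
eef_pos: [0.5578, -0.3919, 0.1191]
tcp_rot: [0.987, -0.158, 0.0, -0.0]
contact_force: [-0.3, 0.6, -1.0]
opening: 0.002
finger_force: 0.0
```

```bash
python3 - <<'E'
from h import *
rep();im=snap('wrist','w5.png')
E
```

```text
t 7.8 tcp guide [-0.0303 -0.2254] z 0.1191 yawerr deg -0.02 F [-0.3  0.6 -1. ] open 0.0
```

View pics/w5.png

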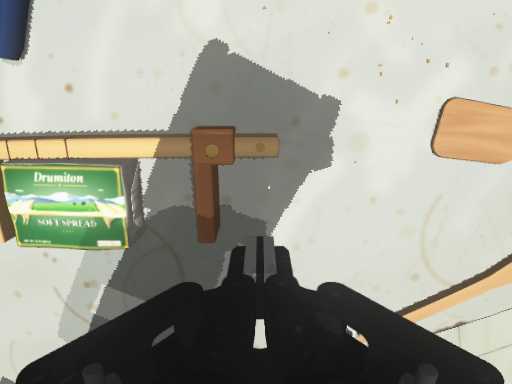

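The stop's jaw is at columns 196-218 and rows 165-242, and the shut fingers are to its right at about column 260. The butter sits flush at the fence.

```bash
python3 - <<'E'
from h import *
for n,z,pts in(('jaw top',.036,[(197,241),(216,241),(216,170),(234,163)]),('butter',.037,[(122,165),(128,248)])):
    print(n,[tog(at('wrist',*p,z)).round(4).tolist() for p in pts])
E
```

```text
jaw top [[-0.0621, -0.1759], [-0.062, -0.1908], [-0.0053, -0.1933], [-0.0002, -0.2065]]
butter [[-0.001, -0.1248], [-0.0683, -0.1202]]
```

>>> send_rows(steps=[[0, 0, 0.03, 0, -1], [0, 0, 0.06, 0, -1], [0, 0, 0.08, 0, -1], [0, 0, 0.093, 0, -1], [0, 0, 0.097, 0, -1], [0, 0, 0.097, 0, -1]])

```text
time: 8.45
eef_pos: [0.5577, -0.3913, 0.0224]
tcp_rot: [0.987, -0.158, -0.0, -0.0]
contact_force: [-0.0, -0.2, -0.6]
opening: 0.0
finger_force: 0.0
```

>>> send_rows(steps=[[0, -0.008, 0, 0, -1], [0, -0.014, 0, 0, -1], [0, -0.02, 0, 0, -1], [0, -0.026, 0, 0, -1], [0, -0.032, 0, 0, -1], [0, -0.038, 0, 0, -1], [0, -0.044, 0, 0, -1], [0, -0.05, 0, 0, -1], [0, -0.056, 0, 0, -1], [0, -0.062, 0, 0, -1], [0, -0.068, 0, 0, -1], [0, -0.072, 0, 0, -1]])

```text
time: 9.65
eef_pos: [0.5803, -0.3228, 0.0222]
tcp_rot: [0.987, -0.158, -0.0, -0.0]
contact_force: [-0.6, -2.0, 1.3]
opening: -0.002
finger_force: 1.7
```

```bash
python3 - <<'E'
from h import *
rep();im=snap('wrist','w6.png')
E
```

```text
t 9.65 tcp guide [-0.0305 -0.1528] z 0.0222 yawerr deg 0.03 F [-0.6 -2.   1.3] open -0.0
```

View pics/w6.png

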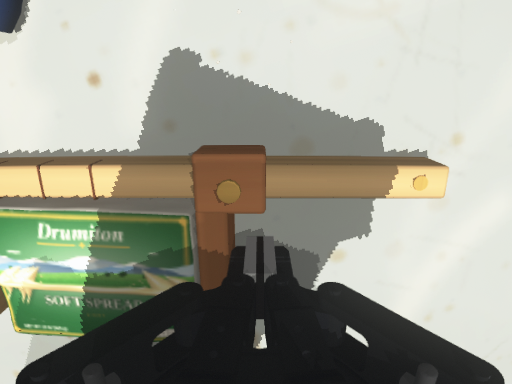

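The jaw (columns 195-235) is now up against the butter's end at column 192, with the butter still along the fence. I'll push on and then creep.

>>> send_rows(steps=[[0, -0.004, 0, 0, -1], [0, -0.008, 0, 0, -1], [0, -0.011, 0, 0, -1], [0, -0.014, 0, 0, -1], [0, -0.017, 0, 0, -1], [0, -0.018, 0, 0, -1], [0, -0.018, 0, 0, -1]])

```text
time: 10.4
eef_pos: [0.5858, -0.3059, 0.0222]
tcp_rot: [0.987, -0.158, -0.0, -0.0]
contact_force: [0.3, -1.0, -0.7]
opening: -0.002
finger_force: 0.5
```

>>> send_rows(steps=[[0, -0.001, 0, 0, -1], [0, -0.002, 0, 0, -1], [0, -0.002, 0, 0, -1]])

```text
time: 10.7
eef_pos: [0.5863, -0.3043, 0.0222]
tcp_rot: [0.987, -0.158, -0.0, -0.0]
contact_force: [0.4, -2.9, -0.7]
opening: 0.002
finger_force: 0.9
```

>>> send_rows(steps=[[0, -0.001, 0, 0, -1], [0, -0.001, 0, 0, -1]])

```text
time: 10.9
eef_pos: [0.5866, -0.3033, 0.0223]
tcp_rot: [0.987, -0.158, -0.0, -0.0]
contact_force: [0.3, -2.0, -0.9]
opening: 0.001
finger_force: 0.9
```

>>> send_rows(steps=[[0, -0.001, 0, 0, -1], [0, -0.001, 0, 0, -1]])

```text
time: 11.1
eef_pos: [0.587, -0.3024, 0.0222]
tcp_rot: [0.987, -0.158, -0.0, -0.0]
contact_force: [-0.8, -2.9, -0.5]
opening: -0.001
finger_force: 0.9
```

>>> send_rows(steps=[[0, -0.001, 0, 0, -1], [0, -0.001, 0, 0, -1]])

```text
time: 11.3
eef_pos: [0.5873, -0.3014, 0.0223]
tcp_rot: [0.987, -0.158, -0.0, -0.0]
contact_force: [-0.3, -1.8, -0.8]
opening: -0.001
finger_force: 0.9
```

>>> send_rows(steps=[[0, -0.001, 0, 0, -1], [0, -0.001, 0, 0, -1]])

```text
time: 11.5
eef_pos: [0.5876, -0.3004, 0.0223]
tcp_rot: [0.987, -0.158, -0.0, -0.0]
contact_force: [1.1, -1.3, -0.7]
opening: 0.001
finger_force: 0.9
```

>>> send_rows(steps=[[0, -0.001, 0, 0, -1], [0, -0.001, 0, 0, -1]])

```text
time: 11.7
eef_pos: [0.5877, -0.3002, 0.0223]
tcp_rot: [0.987, -0.158, -0.0, 0.001]
contact_force: [-1.1, -4.3, -1.9]
opening: 0.004
finger_force: 2.3
```

>>> send_rows(steps=[[0, -0.001, 0, 0, -1], [0, -0.001, 0, 0, -1]])

```text
time: 11.9
eef_pos: [0.5877, -0.3001, 0.0223]
tcp_rot: [0.987, -0.158, -0.0, 0.001]
contact_force: [-2.1, -7.3, -1.9]
opening: 0.001
finger_force: 3.6
```

```bash
python3 -c "
from h import *
rep()"
```

```text
t 11.9 tcp guide [-0.0306 -0.129 ] z 0.0223 yawerr deg 0.04 F [-2.1 -7.3 -1.9] open 0.0
```

The butter is snug: the force jumped at the expected place. I'll back off, rise and check.

>>> send_rows(steps=[[0, 0.01, 0, 0, -1], [0, 0.03, 0, 0, -1], [0, 0.04, 0, 0, -1], [0, 0.04, -0.04, 0, -1], [0, 0.04, -0.08, 0, -1], [-0.02, 0.04, -0.12, 0, -1], [-0.04, 0.02, -0.14, 0, -1], [-0.06, -0.01, -0.15, 0, -1], [-0.08, -0.04, -0.15, 0, -1], [-0.08, -0.04, -0.15, 0, -1], [-0.08, -0.04, -0.15, 0, -1]])

```text
time: 13.0
eef_pos: [0.5247, -0.2356, 0.1727]
tcp_rot: [0.987, -0.158, 0.0, 0.0]
contact_force: [-0.3, -0.3, 0.2]
opening: 0.002
finger_force: 0.0
```

```bash
python3 - <<'E'
from h import *
rep();im=snap('wrist','w7.png')
E
```

```text
t 13.0 tcp guide [-0.1106 -0.0874] z 0.1727 yawerr deg 0.04 F [-0.3 -0.3  0.2] open 0.0
```

View pics/w7.png

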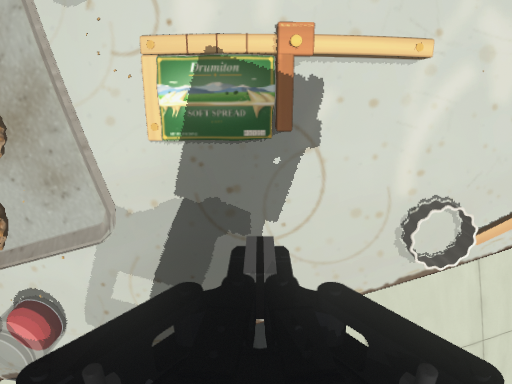

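The butter (157-274, 55-140) sits between the short fence and the jaw at 277. I'll take a closer look at the edges.

```bash
python3 - <<'E'
from h import *
im=cv2.imread('pics/w7.png')[20:150,135:300]
cv2.imwrite('pics/w7c.png',cv2.resize(im,None,fx=4.5,fy=4.5,interpolation=cv2.INTER_CUBIC))
E
```

```text
(no output)
```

View pics/w7c.png

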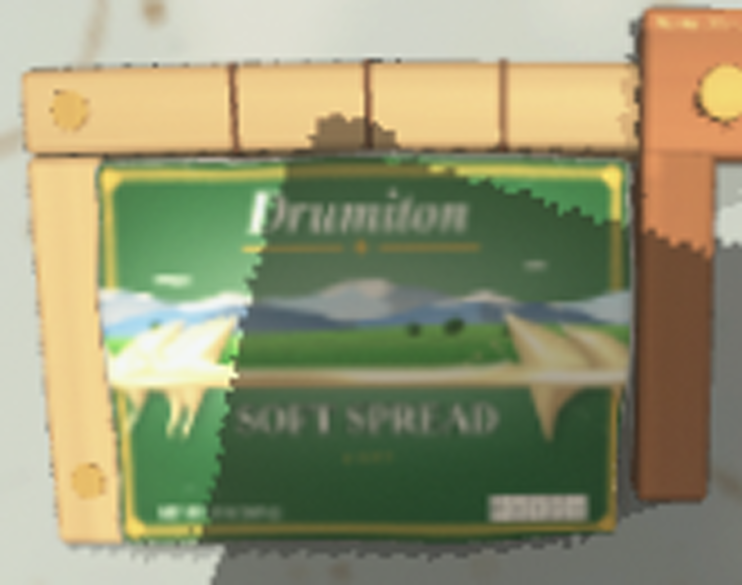

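```bash
python3 - <<'E'
from h import *
f=lambda p,z:tog(at('wrist',135+(p[0]+.5)/4.5-.5,20+(p[1]+.5)/4.5-.5,z))
for n,z,pts in(('butter',.037,[(99,163),(631,163),(616,535),(124,541)]),('fence in',.024,[(97,157),(630,152)]),('short in',.024,[(97,160),(121,540)]),('jaw in',.036,[(640,165),(637,495)])):
    q=np.array([f(p,z) for p in pts]);print(n,q.round(4).tolist())
E
```

```text
butter [[-0.0002, -0.0035], [-0.0014, -0.1007], [-0.0691, -0.0986], [-0.0697, -0.0026]]
fence in [[0.0025, 0.0009], [0.0021, -0.1011]]
short in [[0.0019, 0.001], [-0.0713, 0.0021]]
jaw in [[-0.0016, -0.1024], [-0.0615, -0.1026]]
```

```bash
python3 -c "
from h import *
print(ctrl.sign_off())"
```

```text
the job is handed in; nothing more can be done
None
```

The butter is flush against the long fence and snug between the short fence and the stop: the stop's face measured 102 mm from the short fence, the butter's own length. The gripper is clear of everything, and the job was handed in at about 13 s.

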